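Open the jewellery case and scan its stock label

TASK

Lift the lid of the wooden jewellery case gently and lay it back until it rests on its stop by itself; never let it drop or slam. Then pick up the hand scanner and hold it steady and upright for about two seconds with its window about 7 cm straight above the middle of the barcode label inside the case. Finally stand the scanner gently back upright in the middle of its rubber mat and let go, leaving the case open and the other things on the counter where they are.

Things in the scene. Friction and masses are not known exactly. Their poses are not given: they have to be found in the camera images.
- lid (a joint): lid angle in rad: 0 shut, 1.9 resting on its stop (19 degrees past upright). The lid (0.35 kg, pale wood 170 x 240 x 12 mm) falls shut if let go before about 1.65 and sinks onto its stop by itself beyond about 1.7 when let go; the hinge is lightly damped and has no spring
- lid_handle (a point): middle of the lid's brass bow handle: a straight round bar 12 mm thick, 110 mm long, parallel to the hinge, held by two posts 40 mm out from the lid's front edge at the lid's mid-thickness (34 mm clear between bar and case front); it moves with the lid. Shut, the bar is level, 76 mm above the counter, with free space under it; when the lid is up it is at the top, about 275 mm above the counter
- lid_hinge (a point): middle of the hinge axis, at the back rim of the case on the underside of the lid, 70 mm above the counter. The lid reaches 170 mm from it towards the front; the handle's bar is 210 mm in front of it and, lid shut, 6 mm above it. Seen from the robot the back is roughly to the left (+y), so the lid swings up and over to the left
- case: fixed open wooden case with teal lining, 170 mm deep (local x, +x is the hinge side) x 240 mm wide (local y, along the hinge) x 70 mm high, walls 8 mm; origin on the counter under its centre. It also holds a low fixed teal display block with rings, at most 40 mm above the counter
- tag_label (a point): middle of the upper face of the barcode label (white card with dark bars, 50 x 70 mm, facing up, fixed) on a wooden block inside the case; 29.5 mm above the counter, hidden until the lid is open
- scanner_center (a point): loose grey hand scanner, 0.18 kg, 100 mm tall, standing on its window face on the mat; this point is on its upright axis, half-way up (50 mm above its foot). Local z up. Foot: 80 (local x) x 56 (local y) mm block 24 mm high, then a neck up to 32 mm; above it, from 32 to 100 mm above the foot, the straight grip (take it in its upper half), 44 (local x) x 34 (local y) mm, with a black trigger pad on the +x side that needs no pressing
- scanner_window (a point): middle of the scanner's window, on its underside (the foot it stands on), 50 mm below scanner_center on the same axis; it looks along local -z, straight down when the scanner is upright
- mat: fixed square rubber mat, 150 x 150 x 4 mm, origin under its centre on the counter; the scanner's place
- spool: bystander: loose thread spool, 60 mm across, 60 mm tall, origin at its foot
- jar: bystander: loose amber jar, 52 mm across, 80 mm tall, origin at its foot
- cone: bystander: loose wooden ring cone, 50 mm across, 78 mm tall, origin at its foot

How it is judged:
By the outcome, as a careful person would: the job done as asked, in the order asked, and still so for the second after the job is handed in, with the robot touching nothing.
It also fails if it takes over 72 s, if anything falls off the work surface, if the arm or the gripper's body presses on something with over 40 N, if the wrist force passes 120 N, or if a joint passes its speed limit or range.

ROBOT

A 7-joint arm with a two-finger parallel gripper is mounted at the origin on the work surface. World frame = base frame: x ahead of the robot, y to its left, z up, the work surface at z = 0. Lengths are in m, angles in rad, forces in N, time in s.
With the tool pointing down it reaches from about 0.425 to 0.875 m from the base axis. Payload 4.7 kg.
Tool frame: the origin (TCP) lies between the finger pads; the fingertips stand 14 mm ahead of it and the grasp point (between the pads) lies 5 mm behind it; z points along the fingers, y is the line along which they close (so a half turn about z gives the same grasp; the last joint's range is limited). The gripper opens to 87 mm and grips with 3 to 60 N. Pads are 19 mm wide; open, the fingers measure 117 mm over their backs; the gripper's body (75 mm by 190 mm) begins 51 mm behind the grasp point.
Start: joints at [-1.123, 0.321, -0.07, 1.45, 0.023, 1.371, -0.057], TCP at [0.273, 0.59, 0.237] pointing down, gripper open.
Joint ranges: [-2.86, 2.86], [-0.3, 2.09], [-1.38, 1.24], [0.06, 2.45], [-1.56, 4.7], [0.09, 2.05], [-2.69, 2.69]. Speed limits (rad/s): [2.57, 2.57, 3.14, 3.14, 3.14, 3.14, 3.14].

INTERFACE

Orientations are given as a rotation vector (axis times angle).
In Python, from bench import ctrl gives the robot as it stands.
- The arm moves only by the shell command python3 -m inch 'ROWS' [OPENING] [FORCE]. ROWS is JSON, a list of rows, each a list of 6 numbers: the shift along the world's x, y, z in mm, then the turn, a rotation vector about the world's x, y, z in degrees. In form: [[tx, ty, tz, rx, ry, rz], ...]. A call has 1 to 20 rows; each row is the pose to reach, as a shift and turn from the pose commanded when the call began; what a row does not reach only later rows make up. A row lasts 1/8 s, in which the tool goes at most 62.5 mm and 10.7 degrees, less where a joint would pass 70% of its speed; a pose out of reach is approached as far as the arm can. A call with a gripper value outside its range is refused whole. OPENING is the finger opening in mm, from 0 to 87, set as the call begins (- or left out, the last holds). The fingers move at their own pace and stop on an object; FORCE is the grip in N (left out, the last holds). Time passes only in rows, so rows that repeat a pose let the fingers close. It gives the time, the measured TCP pose, the force, the opening and the grip force at its end, in the units of the state.
- ctrl.get_state(): the state, without advancing time (a new reading comes with each control period).
- ctrl.get_image(name): name is "scene" or "top" or "wrist"; returns (picture, depth): 400x640x3 uint8, red, green, blue; 400x640 float32, m along the optical axis (not along the pixel's ray), 0 where there is no reading.
- ctrl.camera_params(name): a dict with "mtx" (3x3 intrinsics, pixels), "T" (4x4, takes a point from camera to world coordinates). Camera axes: x right, y down, z forward; pixel columns grow to the right and rows downward; lengths in m; the calibration is good to about 2 mm. The wrist camera is an equidistant fisheye: a pixel r from the principal point sees the ray r / f radians off the axis. A picture is of the moment at which its call begins: read the wrist's pose just before it. camera_params takes no time and is no camera call; for the wrist camera it gives the pose at the moment of the call.
- ctrl.close_job(): hands the job in; it is judged then, once.
The state is a dict: "time": time; "joint_positions": joint angles; "qd": joint speeds; "joint_torque": joint torques, N m; "position": TCP position; "tool_rot": TCP orientation; "ft_force": force on the tool from outside, world axes, zero at the start; "torque": the same for the moment, N m; "grip_width": opening from 0.0 (shut) to 1.0 (fully open); "grip_force": force on a finger pad.
Only numpy, scipy, OpenCV 4.12 (cv2) and the standard library are available. Lean on these libraries where they do the work, as an engineer would, in place of code of your own. Each camera call takes 0.05 s, during which the arm holds its last target. There are 200 camera calls.

## Working session

There is one attempt and no reset: what is moved stays moved. The work goes in short steps, Python scripts to look and compute and a shell command to move; the robot and the scene stay as the last step left them, time stands still between calls to the robot, and variables do not carry over. Pictures are saved under pics/ and viewed, at most 10 in all, crops included, and the job is handed in when it is done.

```bash
mkdir -p pics
python3 - <<'E'
from bench import ctrl
import cv2,numpy as np
s=ctrl.get_state();print({k:np.round(v,3) for k,v in s.items()})
for n in("scene","top"):
    p,d=ctrl.get_image(n);cv2.imwrite(f"pics/{n}0.png",p[:,:,::-1]);np.save(f"pics/{n}0.npy",d)
    c=ctrl.camera_params(n);print(n,np.round(c["mtx"],1).tolist(),np.round(c["T"],3).tolist())
E
```

```text
{'time': np.float64(0.0), 'joint_positions': array([-1.123,  0.322, -0.07 ,  1.452,  0.023,  1.371, -0.057]), 'qd': array([-0.   , -0.002, -0.002,  0.001,  0.   , -0.001, -0.001]), 'joint_torque': array([-0.0000e+00, -4.9129e+01, -4.0400e-01, -3.1253e+01, -6.4000e-02,
        4.3000e-02,  0.0000e+00]), 'position': array([0.273, 0.589, 0.235]), 'tool_rot': array([-6.760e-01, -3.068e+00,  3.000e-03]), 'ft_force': array([ 0.131, -0.247, -0.156]), 'torque': array([ 0.028, -0.036, -0.041]), 'grip_force': np.float64(0.0), 'grip_width': np.float64(0.999)}
scene [[437.0, 0.0, 314.9], [0.0, 437.0, 199.0], [0.0, 0.0, 1.0]] [[0.306, 0.836, -0.455, 1.02], [0.952, -0.267, 0.148, -0.197], [0.002, -0.479, -0.878, 0.951], [0.0, 0.0, 0.0, 1.0]]
top [[452.3, 0.0, 316.1], [0.0, 452.3, 199.0], [0.0, 0.0, 1.0]] [[0.013, -0.983, 0.183, 0.386], [-1.0, -0.01, 0.015, -0.072], [-0.013, -0.183, -0.983, 0.984], [0.0, 0.0, 0.0, 1.0]]
```

View pics/top0.png

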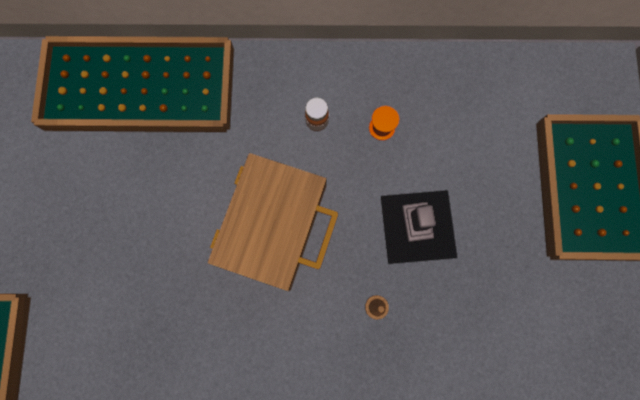

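View pics/scene0.png

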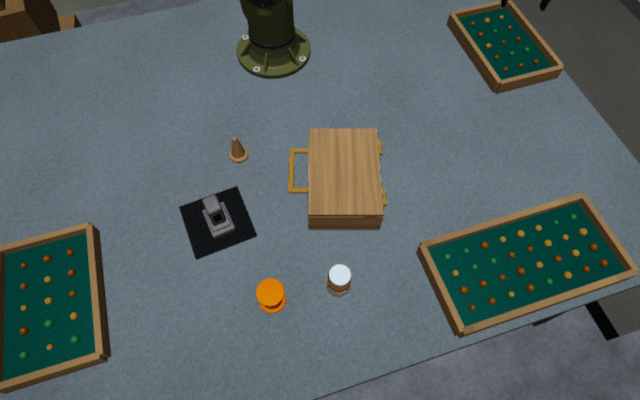

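The top view shows the lid (centre about 268,221), the handle bar at (320,238), the mat at (419,227) with the scanner on it (top at 426,216), the jar (317,112), spool (384,122) and cone (376,307). The scene view agrees. The lid's wood grain means the corners need contours.

```bash
cat > h.py <<'E'
import numpy as np,cv2
from bench import ctrl
def ray(n,uv,z,c=None):
    c=c or ctrl.camera_params(n);T=c["T"]
    d=T[:3,:3]@np.linalg.inv(c["mtx"])@[uv[0],uv[1],1];return T[:3,3]+d*(z-T[2,3])/d[2]
def big(m,x0,y0,x1,y1):
    k=np.zeros(m.shape,np.uint8);k[y0:y1,x0:x1]=m[y0:y1,x0:x1]
    c,_=cv2.findContours(k,cv2.RETR_EXTERNAL,cv2.CHAIN_APPROX_NONE);return max(c,key=cv2.contourArea)
E
python3 - <<'E'
from h import *
p=cv2.imread("pics/top0.png");d=np.load("pics/top0.npy");c=ctrl.camera_params("top")
v,u=np.mgrid[:400,:640]
P=np.einsum('ij,hwj->hwi',c["T"][:3,:3],(np.stack([u,v,np.ones_like(u)],-1)@np.linalg.inv(c["mtx"]).T)*d[...,None])+c["T"][:3,3]
Z=P[...,2]
print("lidz",Z[200,268],"matz",Z[250,400],"scan",Z[216,426])
def rep(n,m,box):
    ct=big(m.astype(np.uint8),*box);k=np.zeros(Z.shape,np.uint8);cv2.drawContours(k,[ct],-1,1,-1);k=(k>0)&(m>0)
    xy=(P[k][:,:2]*1000).astype(np.float32);r=cv2.minAreaRect(xy);print(n,k.sum(),np.round(r[0],1),np.round(r[1],1),round(r[2],1),"zmed",np.median(Z[k]).round(4));return k
hsv=cv2.cvtColor(p,cv2.COLOR_BGR2HSV)
m=((Z>.07)&(Z<.095)).astype(np.uint8)
mo=cv2.morphologyEx(m,cv2.MORPH_OPEN,np.ones((15,15)))
rep("lid",mo,(190,140,345,300))
rep("handle+",(m>0)&(mo==0),(300,195,345,275))
rep("mat",(p.max(2)<25)|((abs(u-419)<20)&(abs(v-222)<25)),(370,180,470,275))
rep("scantop",(Z>.09)&(Z<.12),(395,190,445,250))
rep("scanfoot",(Z>.018)&(Z<.05),(395,190,445,250))
rep("jar",Z>.06,(295,90,335,135));rep("spool",Z>.04,(365,100,405,145));rep("cone",Z>.015,(360,290,395,325))
# bar by rays at colour
for uv in [(337,210),(320,267),(314,209),(300,262)]: print(uv,ray("top",uv,.076).round(4))
for uv in [(290,150),(290,191)]: print("scene",uv,ray("scene",uv,.076).round(4))
E
```

```text
lidz 0.08451417014149076 matz 0.006082154605109413 scan 0.10357654031932684
lid 9372 [513.2  41.2] [183.1 239. ] 72.5 zmed 0.0818
handle+ 538 [478.6 -65.4] [ 43.5 121.9] 72.8 zmed 0.0807
mat 2086 [ 490.9 -198.1] [135.2 299. ] 15.4 zmed 0.0237
scantop 394 [ 520.9 -275.1] [46.2 34.7] 8.8 zmed 0.1025
scanfoot 568 [ 519.9 -274.7] [80.4 55.6] 9.0 zmed 0.0286
jar 399 [580.2 -60. ] [388.9  44.6] 1.1 zmed 0.0791
spool 577 [ 581.1 -131. ] [ 58.8 403.4] 64.9 zmed 0.0592
cone 223 [ 366.1 -141.2] [140.4  33.2] 60.7 zmed 0.0428
(337, 210) [ 0.533  -0.1011  0.076 ]
(320, 267) [ 0.418  -0.0678  0.076 ]
(314, 209) [ 0.5345 -0.0543  0.076 ]
(300, 262) [ 0.4273 -0.0279  0.076 ]
scene (290, 150) [ 0.4191 -0.0659  0.076 ]
scene (290, 191) [ 0.5291 -0.098   0.076 ]
```

```bash
python3 -m inch '[[40,-60,0,0,0,2],[80,-120,0,0,0,4],[115,-180,0,0,0,5],[145,-240,0,0,0,6],[170,-300,0,0,0,7],[185,-360,0,0,0,7.5],[195,-420,0,0,0,7.5],[200,-480,0,0,0,7.5],[202,-540,-10,0,0,7.5],[202,-600,-30,0,0,7.5],[202,-650,-50,0,0,7.5],[202,-671,-67,0,0,7.5],[202,-671,-67,0,0,7.5],[202,-671,-67,0,0,7.5]]' 34 12
python3 - <<'E'
from h import *
c=ctrl.camera_params("wrist");p,d=ctrl.get_image("wrist");cv2.imwrite("pics/w1.png",p[:,:,::-1]);np.save("pics/w1.npy",d)
print(np.round(c["mtx"],1).tolist(),np.round(c["T"],4).tolist())
s=ctrl.get_state();print(s["position"].round(4),s["tool_rot"].round(3))
t,_=ctrl.get_image("top");s0=cv2.imread("pics/top0.png")
m=((s0.max(2)<25)).astype(np.uint8);ct=big(m,370,180,470,275);h=cv2.convexHull(ct);q=cv2.approxPolyDP(h,6,True)[:,0]
print(q.tolist());X=np.array([ray("top",a,.004)for a in q]);print(X.round(4).tolist(),cv2.minAreaRect((X[:,:2]*1000).astype(np.float32)))
E
```

```text
time: 1.85
position: [0.4753, -0.0803, 0.1696]
tool_rot: [-0.473, -3.106, -0.001]
ft_force: [-0.3, 0.9, 0.7]
grip_width: 0.393
grip_force: 0.0
[[309.7, 0.0, 316.3], [0.0, 309.7, 208.6], [0.0, 0.0, 1.0]] [[0.2968, 0.9131, 0.2797, 0.3985], [0.9549, -0.2841, -0.0857, -0.0575], [0.0012, 0.2926, -0.9562, 0.3188], [0.0, 0.0, 0.0, 1.0]]
[ 0.4757 -0.0798  0.1699] [4.710e-01 3.106e+00 1.000e-03]
[[439, 222], [450, 228], [436, 253]]
[[0.5205, -0.3253, 0.004], [0.5077, -0.3486, 0.004], [0.4533, -0.3164, 0.004]] ((487.27410888671875, -321.0603942871094), (26.60275650024414, 63.186405181884766), 59.350582122802734)
```

View pics/w1.png

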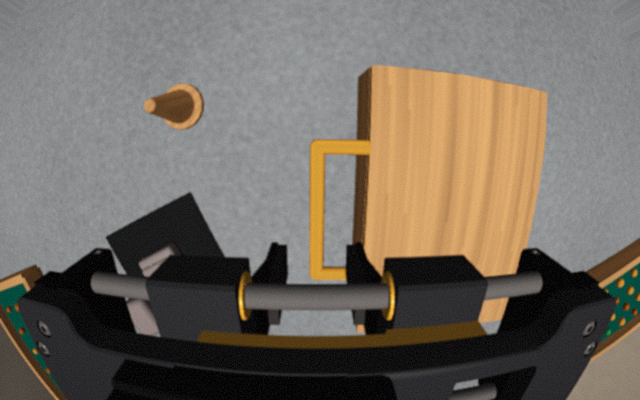

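The wrist view shows the bar (u 317, v 145–275) centred between the fingers (277 and 357), so I can go straight down.

```bash
python3 -m inch '[[-2,0,-25,0,0,0],[-4,0,-50,0,0,0],[-4,0,-75,0,0,0],[-4,0,-90,0,0,0],[-4,0,-99,0,0,0],[-4,0,-99,0,0,0]]' 34 12
python3 -m inch '[[0,0,0,0,0,0],[0,0,0,0,0,0],[0,0,0,0,0,0],[0,0,0,0,0,0]]' 0 12
python3 - <<'E'
import numpy as np
# arc of the bar from shut: r=.2101, phi0=atan2(6,210)
r=np.hypot(210,6);f0=np.arctan2(6,210);n=np.array([.297,.955])
for k in range(0,41):
    s=k/40;th=1.9*(3*s*s-2*s**3);a=f0+th
    h=210-r*np.cos(a);z=r*np.sin(a)-6
    print(k,round(th,2),np.round([*(n*h),z]).astype(int).tolist())
E
```

```text
time: 2.7
position: [0.4713, -0.0809, 0.0705]
tool_rot: [-0.473, -3.105, 0.0]
ft_force: [0.1, 0.5, 0.1]
grip_width: 0.389
grip_force: 0.0
time: 3.2
position: [0.4723, -0.0792, 0.0711]
tool_rot: [0.472, 3.104, 0.005]
ft_force: [1.7, 5.3, 0.3]
grip_width: 0.135
grip_force: 12.0
0 0.0 [0, 0, 0]
1 0.0 [0, 0, 1]
2 0.01 [0, 0, 3]
3 0.03 [0, 0, 6]
4 0.05 [0, 1, 11]
5 0.08 [0, 1, 17]
6 0.12 [1, 2, 24]
7 0.15 [1, 3, 32]
8 0.2 [2, 5, 41]
9 0.25 [2, 7, 51]
10 0.3 [3, 10, 61]
11 0.35 [4, 14, 72]
12 0.41 [6, 19, 83]
13 0.47 [8, 24, 95]
14 0.54 [10, 31, 106]
15 0.6 [12, 38, 118]
16 0.67 [15, 47, 129]
17 0.74 [17, 56, 140]
18 0.81 [21, 66, 150]
19 0.88 [24, 77, 160]
20 0.95 [28, 89, 168]
21 1.02 [31, 101, 176]
22 1.09 [35, 113, 183]
23 1.16 [39, 126, 189]
24 1.23 [43, 139, 194]
25 1.3 [47, 152, 198]
26 1.36 [51, 165, 201]
27 1.43 [55, 178, 203]
28 1.49 [59, 190, 204]
29 1.55 [63, 202, 204]
30 1.6 [66, 213, 204]
31 1.65 [69, 223, 203]
32 1.7 [72, 233, 201]
33 1.75 [75, 241, 200]
34 1.78 [77, 249, 198]
35 1.82 [79, 255, 196]
36 1.85 [81, 261, 194]
37 1.87 [82, 265, 193]
38 1.89 [83, 268, 192]
39 1.9 [84, 270, 191]
40 1.9 [84, 271, 191]
```

```bash
python3 -m inch '[[1,2,2,0,0,0],[1,2,6,0,0,0],[1,3,11,0,0,0],[1,3,17,0,0,0],[2,4,24,0,0,0],[2,5,32,0,0,0],[3,7,41,0,0,0],[3,9,51,0,0,0],[4,12,61,0,0,0],[5,16,72,0,0,0],[7,21,83,0,0,0],[9,26,95,0,0,0],[11,33,106,0,0,0],[13,40,118,0,0,0],[15,48,128,0,0,0],[17,55,136,0,0,0],[19,61,142,0,0,0],[21,65,147,0,0,0],[22,68,150,0,0,0],[22,68,150,0,0,0]]' - 12
```

```text
time: 5.7
position: [0.4928, -0.016, 0.2226]
tool_rot: [-0.477, -3.105, 0.006]
ft_force: [-3.5, -8.5, 8.1]
grip_width: 0.131
grip_force: 12.0
```

```bash
python3 -m inch '[[-1,-2,3,0,0,0],[0,2,7,0,0,0],[2,9,13,0,0,0],[6,20,21,0,0,0],[9,32,29,0,0,0],[13,45,36,0,0,0],[18,58,42,0,0,0],[22,72,47,0,0,0],[26,85,51,0,0,0],[30,99,54,0,0,0],[33,108,56,0,0,0],[36,115,57,0,0,0],[37,119,57,0,0,0],[37,119,57,0,0,0]]' - 12
```

```text
time: 7.45
position: [0.5313, 0.1068, 0.2782]
tool_rot: [0.473, 3.103, 0.002]
ft_force: [4.4, -2.5, 2.4]
grip_width: 0.13
grip_force: 12.0
```

```bash
python3 -m inch '[[2,4,1,0,0,0],[4,10,1,0,0,0],[6,17,1,0,0,0],[9,26,1,0,0,0],[12,36,0,0,0,0],[15,46,-2,0,0,0],[18,55,-3,0,0,0],[21,63,-4,0,0,0],[23,70,-6,0,0,0],[25,76,-8,0,0,0],[26,80,-9,0,0,0],[27,83,-10,0,0,0],[27,83,-10,0,0,0]]' - 12
```

```text
time: 9.07
position: [0.5573, 0.1889, 0.2671]
tool_rot: [-0.474, -3.106, 0.001]
ft_force: [5.2, -2.4, -2.7]
grip_width: 0.13
grip_force: 12.0
```

```bash
python3 -m inch '[[1,2,0,0,0,0],[2,3,-1,0,0,0],[3,5,-2,0,0,0],[3,5,-2,0,0,0]]' - 12
python3 - <<'E'
from h import *
p,d=ctrl.get_image("scene");cv2.imwrite("pics/s2.png",p[:,:,::-1])
E
```

```text
time: 9.57
position: [0.5583, 0.1913, 0.2662]
tool_rot: [-0.476, -3.101, 0.007]
ft_force: [-4.5, -8.2, 3.4]
grip_width: 0.136
grip_force: 12.0
```

View pics/s2.png

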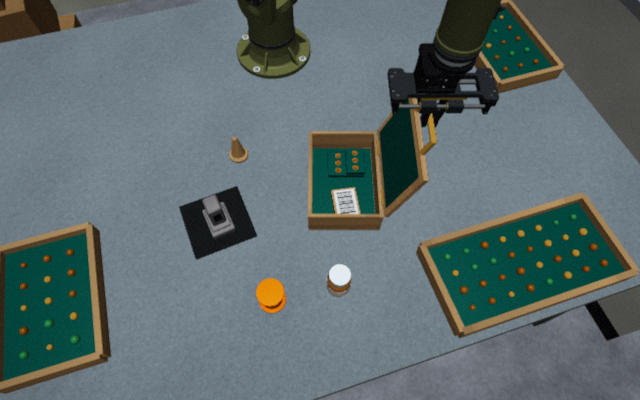

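The lid is back against its stop (about 8 N push-back), and the label shows at about (345,201). Release, rise and move toward the scanner.

```bash
python3 -m inch '[[-1,-2,0,0,0,0],[-2,-3,0,0,0,0],[-2,-3,0,0,0,0]]' - 12
python3 -m inch '[[0,0,0,0,0,0],[0,0,0,0,0,0],[0,0,0,0,0,0],[0,0,0,0,0,0],[0,0,15,0,0,0],[0,0,35,0,0,0],[0,0,60,0,0,0],[0,0,80,0,0,0]]' 45 12
python3 - <<'E'
from h import *
p,d=ctrl.get_image("scene");p=p[:,:,::-1].copy();cv2.imwrite("pics/s3.png",p)
v,u=np.mgrid[:400,:640];hsv=cv2.cvtColor(p,cv2.COLOR_BGR2HSV)
def rect(m,box,z,n="scene"):
    m=cv2.morphologyEx(m.astype(np.uint8),cv2.MORPH_CLOSE,np.ones((7,7)))
    ct=big(m,*box)[:,0];X=np.array([ray(n,a,z)[:2]*1000 for a in ct],np.float32);r=cv2.minAreaRect(X);print(n,np.round(r[0],1),np.round(r[1],1),round(r[2],1))
rect((hsv[...,1]<60)&(hsv[...,2]>120),(322,180,368,222),.0295)
rect(p.max(2)<40,(170,178,265,262),.004)
t,_=ctrl.get_image("top");t=t[:,:,::-1].copy();cv2.imwrite("pics/t3.png",t);h=cv2.cvtColor(t,cv2.COLOR_BGR2HSV)
rect((h[...,1]<60)&(h[...,2]>120),(215,160,320,280),.0295,"top")
rect((t.max(2)<40),(370,180,465,272),.004,"top")
E
```

```text
time: 10.0
position: [0.5582, 0.1912, 0.2662]
tool_rot: [0.473, 3.105, 0.001]
ft_force: [-0.1, -2.9, 3.3]
grip_width: 0.13
grip_force: 12.0
time: 11.0
position: [0.5586, 0.1909, 0.348]
tool_rot: [0.474, 3.104, 0.002]
ft_force: [0.2, 0.3, -0.8]
grip_width: 0.52
grip_force: 0.0
scene [570.6  25.7] [51.3 70.4] 80.4
scene [ 514.4 -279.8] [146.4 146.2] 5.6
top [570.1  25.1] [49.8 69.8] 80.1
top [ 510.8 -279.3] [145.3 145.5] 5.6
```

```bash
python3 -m inch '[[-3,-30,0,0,0,3],[-6,-75,0,0,0,6],[-10,-130,0,0,0,9],[-14,-185,0,0,0,12],[-18,-240,-10,0,0,15],[-23,-295,-30,0,0,18],[-28,-350,-60,0,0,21],[-33,-400,-90,0,0,24],[-36,-440,-120,0,0,26.4],[-38,-460,-145,0,0,26.4],[-38,-466,-160,0,0,26.4],[-38,-466,-160,0,0,26.4],[-38,-466,-160,0,0,26.4]]' 70 12
python3 - <<'E'
from h import *
print(ctrl.camera_params("wrist")["T"].round(4).tolist());p,d=ctrl.get_image("wrist");cv2.imwrite("pics/w4.png",p[:,:,::-1])
E
```

```text
time: 12.72
position: [0.5214, -0.274, 0.1865]
tool_rot: [-0.251, 3.13, 0.0]
ft_force: [0.3, 0.7, 0.2]
grip_width: 0.804
grip_force: 0.0
[[-0.1602, 0.9433, 0.2907, 0.4416], [0.9871, 0.153, 0.0477, -0.2879], [0.0005, 0.2946, -0.9556, 0.3355], [0.0, 0.0, 0.0, 1.0]]
```

View pics/w4.png

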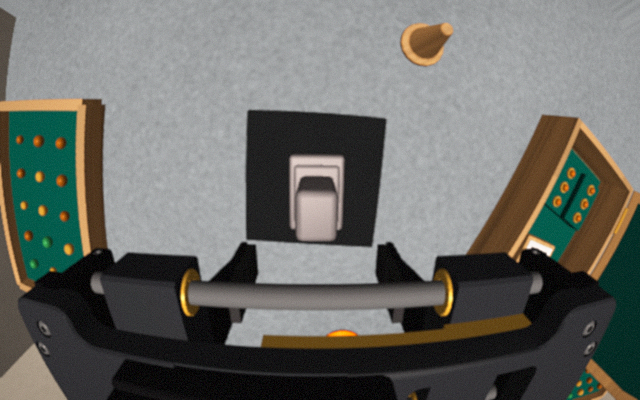

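The scanner is square to the fingers and centred at u≈316, between the finger tips (245 and 387). Descend and grip.

```bash
python3 -m inch '[[-1,-1,-20,0,0,0],[-1,-1,-50,0,0,0],[-1,-1,-80,0,0,0],[-1,-1,-97,0,0,0],[-1,-1,-105,0,0,0],[-1,-1,-105,0,0,0]]' 70 12
python3 -m inch '[[0,0,0,0,0,0],[0,0,0,0,0,0],[0,0,0,0,0,0],[0,0,0,0,0,0],[0,0,0,0,0,0]]' 0 25
```

```text
time: 13.52
position: [0.5196, -0.2762, 0.081]
tool_rot: [-0.248, 3.131, -0.0]
ft_force: [-0.4, -0.3, -0.6]
grip_width: 0.802
grip_force: 0.0
time: 14.15
position: [0.5193, -0.2759, 0.0806]
tool_rot: [-0.248, 3.132, 0.001]
ft_force: [0.2, 1.0, 0.8]
grip_width: 0.391
grip_force: 25.0
```

```bash
python3 -m inch '[[0,0,5,0,0,0],[0,0,15,0,0,0],[0,0,35,0,0,0],[2,5,60,0,0,0],[5,20,85,0,0,0],[10,45,105,0,0,0],[16,80,118,0,0,0],[22,120,120,0,0,0],[29,160,120,0,0,0],[35,200,120,0,0,0],[41,235,120,0,0,0],[45,265,120,0,0,0],[48,285,120,0,0,0],[50,296,118,0,0,0],[50,300,112,0,0,0],[50,300,106,0,0,0],[50,300,101,0,0,0],[50,300,97,0,0,0],[50,300,96,0,0,0],[50,300,96,0,0,0]]' - 25
python3 - <<'E'
from h import *
p,d=ctrl.get_image("scene");cv2.imwrite("pics/s5.png",p[:,:,::-1])
p2,d=ctrl.get_image("top");cv2.imwrite("pics/ts5.png",np.vstack([p[100:320,200:520],p2[120:300,160:480]])[:,:,::-1].repeat(1,0))
s=ctrl.get_state();print(s["position"].round(4),s["tool_rot"].round(3))
E
```

```text
time: 16.65
position: [0.5693, 0.0237, 0.1766]
tool_rot: [-0.248, 3.132, 0.0]
ft_force: [0.1, 1.0, -1.5]
grip_width: 0.388
grip_force: 25.0
[0.5694 0.0238 0.1768] [-0.248  3.131  0.   ]
```

View pics/ts5.png

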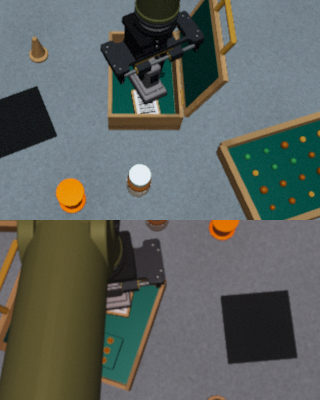

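The lid stands open and the scanner is over the label, clear of the lid. Hold for 2.5 s, then carry it back.

```bash
python3 -m inch '[[1,1,-1,0,0,0],[1,1,-1,0,0,0],[1,1,-1,0,0,0],[1,1,-1,0,0,0],[1,1,-1,0,0,0],[1,1,-1,0,0,0],[1,1,-1,0,0,0],[1,1,-1,0,0,0],[1,1,-1,0,0,0],[1,1,-1,0,0,0],[1,1,-1,0,0,0],[1,1,-1,0,0,0],[1,1,-1,0,0,0],[1,1,-1,0,0,0],[1,1,-1,0,0,0],[1,1,-1,0,0,0],[1,1,-1,0,0,0],[1,1,-1,0,0,0],[1,1,-1,0,0,0],[1,1,-1,0,0,0]]' - 25
python3 -m inch '[[0,0,8,0,0,0],[-1,-5,18,0,0,0],[-4,-20,24,0,0,0],[-9,-45,24,0,0,0],[-16,-80,24,0,0,0],[-24,-120,24,0,0,0],[-32,-160,24,0,0,0],[-40,-200,24,0,0,0],[-47,-240,20,0,0,0],[-53,-270,10,0,0,0],[-57,-290,-5,0,0,0],[-59,-301,-25,0,0,0],[-59,-304,-45,0,0,0],[-59,-304,-62,0,0,0],[-59,-304,-75,0,0,0],[-59,-304,-83,0,0,0],[-59,-304,-88,0,0,0],[-59,-304,-90,0,0,0],[-59,-304,-90,0,0,0]]' - 25
```

```text
time: 19.25
position: [0.5702, 0.0248, 0.1756]
tool_rot: [-0.248, 3.132, 0.0]
ft_force: [0.6, -0.1, -1.9]
grip_width: 0.386
grip_force: 25.0
time: 21.62
position: [0.5115, -0.2793, 0.0859]
tool_rot: [-0.248, 3.131, -0.0]
ft_force: [0.3, 0.2, -1.8]
grip_width: 0.39
grip_force: 25.0
```

Grasped at TCP z = 0.0806 m, so about 5 mm remain.

```bash
python3 -m inch '[[0,-1,-1,0,0,0],[0,-1,-2,0,0,0],[0,-1,-3,0,0,0],[0,-1,-4,0,0,0],[0,-1,-4.5,0,0,0],[0,-1,-5,0,0,0],[0,-1,-5.2,0,0,0],[0,-1,-5.2,0,0,0]]' - 25
```

```text
time: 22.62
position: [0.5113, -0.2802, 0.0806]
tool_rot: [-0.248, 3.132, 0.0]
ft_force: [-1.0, 1.1, 0.0]
grip_width: 0.39
grip_force: 25.0
```

```bash
python3 -m inch '[[0,0,-0.3,0,0,0],[0,0,-0.3,0,0,0],[0,0,-0.3,0,0,0]]' - 5
python3 -m inch '[[0,0,0,0,0,0],[0,0,0,0,0,0],[0,0,0,0,0,0],[0,0,0,0,0,0],[0,0,0,0,0,0],[0,0,15,0,0,0],[0,0,45,0,0,0],[0,0,85,0,0,0],[0,0,125,0,0,0],[-20,-30,150,0,0,0],[-30,-80,170,0,0,0],[-30,-120,170,0,0,0],[-30,-160,170,0,0,0],[-30,-200,170,0,0,0],[-30,-200,170,0,0,0],[-30,-200,170,0,0,0]]' 70 5
python3 - <<'E'
from h import *
p,d=ctrl.get_image("top");cv2.imwrite("pics/t6.png",p[:,:,::-1])
E
```

```text
time: 23.0
position: [0.5114, -0.2802, 0.0805]
tool_rot: [-0.248, 3.131, 0.0]
ft_force: [-0.5, 1.8, 3.9]
grip_width: 0.391
grip_force: 5.0
time: 25.0
position: [0.4814, -0.4797, 0.2506]
tool_rot: [-0.248, 3.131, 0.001]
ft_force: [0.5, 0.6, 0.3]
grip_width: 0.805
grip_force: 0.0
```

View pics/t6.png

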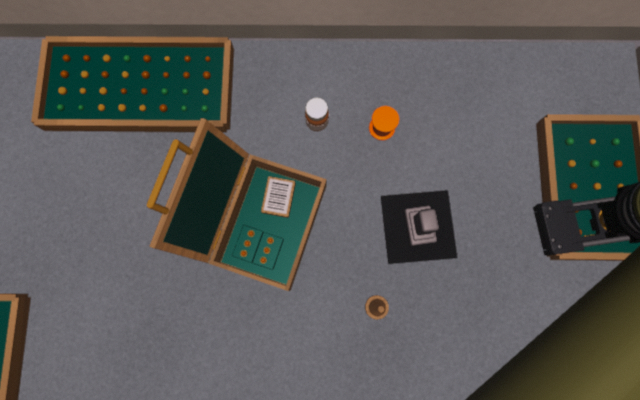

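The top view shows the scanner upright in the middle of the mat (422,224), the lid open on its stop, and the jar, spool and cone at their original pixels.

```bash
python3 -c "
from bench import ctrl
print(ctrl.close_job())"
```

```text
the job is handed in; nothing more can be done
None
```

The job is handed in after about 25 s of robot time: the lid is open on its stop, the scanner was held upright for 2.5 s about 7 cm above the label and is back upright in the middle of its mat, and the jar, spool and cone have not moved.

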